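Set the blue stream selector to its middle click

ROBOT

A 6-joint arm with a two-finger parallel gripper is mounted at the origin on the work surface. World frame = base frame: x ahead of the robot, y to its left, z up, the work surface at z = 0. Lengths are in m, angles in rad, forces in N, time in s.
With the tool pointing down it reaches from about 0.35 to 0.875 m from the base axis. Payload 15.5 kg.
Tool frame: the origin (TCP) lies at the very end of the fingers, on their centre line; the grasp point (between the pads) lies robot.pinch_z behind it (robot.pinch_z is the distance from the TCP to the grasp point, in m); z points along the fingers, x is the direction in which the jaws open and shut, and the axes are right-handed (so a half turn about z gives the same grasp; the last joint's range is limited). The gripper opens to 85 mm and grips with 20 to 120 N. Pads are 22 mm wide; open, the fingers measure 114 mm over their backs; the gripper's body (76 mm by 85 mm) begins 54 mm behind the grasp point. The pads swing forward as they close: fully open they stand 13 mm farther back than shut.
Start: joints at [-0.096, 0.494, 1.345, -0, 1.302, -0.096], TCP at [0.625, 0, 0.231] pointing down, gripper open.
Joint ranges: [-2.91, 2.91], [-0.82, 2.16], [0.22, 2.67], [-1.22, 4.37], [0.12, 2.79], [-3.08, 3.08]. Speed limits (rad/s): [1.89, 1.89, 2.57, 3.01, 3.01, 3.01].

INTERFACE

Orientations are given as a unit quaternion [w, x, y, z].
In Python, from bench import robot gives the robot as it stands. The module is installed in compiled form; this text tells all that it offers.
- The arm moves only by the tool apply_moves, never from a script. Its arguments are lists of equal length, an entry for each row: "linear": the shift along the tool's x, y, z in mm, a list of three; "delta_rot": the turn, a rotation vector about the tool's x, y, z in rad, a list of three; "hand": the finger opening in mm, from 0 to 85.4. In form: {"linear": [[x, y, z], ...], "delta_rot": [[wx, wy, wz], ...], "hand": [hand, ...]}. A call has 1 to 8 rows; each row shifts and turns the commanded pose from where the row before left it, along the tool's axes as they then stand; what a row does not reach is not made up. A row lasts 1/8 s, in which the tool goes at most 62.5 mm and 10.7 degrees, less where a joint would pass 70% of its speed; a pose out of reach is approached as far as the arm can. A call is refused whole if a number of a shift passes 62.5 or a number of a turn 0.188, either way. A call with a gripper value outside its range is refused whole. The fingers move at their own pace and stop on an object; "grip_force" is the grip in N (left out, the last holds). Time passes only in rows, so rows that do not move let the fingers close. It gives the time, the measured TCP pose, the force and the opening at its end, in the units of the state.
- robot.state(): the state, without advancing time (a new reading comes with each control period).
- robot.get_image(name): name is "scene" or "side" or "wrist"; returns a dict with "pixels" (480x640x3 uint8, red, green, blue), "fx", "fy", "cx", "cy" (pixels), "eye" and "rotation" of the camera in the world; the wrist camera has in their place "T_tool_cam" (4x4, takes a point from camera to tool coordinates, whose origin is the TCP and whose axes are the tool frame's). Camera axes: x right, y up, looking along -z (the intrinsics and any distortion apply to the point x, -y, -z); pixel columns grow to the right and rows downward; lengths in m; the calibration is good to about 2 mm. A picture is of the moment at which its call begins: read the wrist's pose just before it. There is no depth.
- robot.close_job(): hands the job in, once; it reports no verdict.
The state is a dict: "time": time; "joint_positions": joint angles; "qvel": joint speeds; "joint_efforts": joint torques, N m; "position": TCP position; "ee_rot": TCP orientation; "force": force on the tool from outside, world axes, zero at the start; "ft_torque": the same for the moment, N m; "grip_width": opening from 0.0 (shut) to 1.0 (fully open).
Only numpy, scipy, OpenCV 4.12 (cv2) and the standard library are available. Lean on these libraries where they do the work, as an engineer would, in place of code of your own. Each camera call takes 0.05 s, during which the arm holds its last target.

TASK

On the lab bench stand two stream-selector blocks, each with a push-pull rod. Pull the rod with the blue knob out from fully in to its middle click position and let go of it. Leave the orange-knobbed rod and the brown reagent bottle as they are.

Things in the scene. Friction and masses are not known exactly. Their poses are not given: they have to be found in the camera images.
- blue_rod (a joint): travel of the blue-knobbed rod (m): 0 fully in (start), 0.030 middle click, 0.060 fully out (hard stop). Released within 10 mm of a click, it springs to that click; leaving a click takes about 8 N. Of two black rings on the bright 10 mm rod, the first stands just outside the dark bushing at the middle click, the second at fully out.
- blue_knob (a point): centre of the blue knob, a level cylinder 24 mm across, 30 mm long, 55 mm above the bench; pinch its sides from above. x: level, along the rod into the block; z up. Pulling moves it along -x, roughly towards the robot. Fixed white block, blue stripe on top: 110 deep (x), 80 wide, 80 mm high. Knob centre to block's face: 45 mm fully in, 75 middle, 105 out; the bushing stands 10 mm out of the face.
- orange_knob (a point): centre of the orange knob of the other selector, the same in all but colour, rod fully out at the start; same axes. To be left alone.
- bottle_center (a point): centre, half-way up, of a loose closed brown glass bottle with a white cap, 64 mm across and 150 mm high, standing on the bench; z up. To be left alone.

How it is judged:
By the outcome, as a careful person would: the job done as asked, in the order asked, and still so for the second after the job is handed in, with the robot touching nothing.
It also fails if it takes over 26 s, if anything falls off the work surface, if the arm or the gripper's body presses on something with over 40 N, if the wrist force passes 120 N, or if a joint passes its speed limit or range.

## Working session

There is one attempt and no reset: what is moved stays moved. The work goes in short steps, Python scripts to look and compute and a tool call to move; the robot and the scene stay as the last step left them, time stands still between calls to the robot, and variables do not carry over. Pictures are saved under pics/ and viewed, and the job is handed in when it is done.

Besides the shell and the picture viewer there is one more tool, called after "Emit:" as a command line: name --argument value ..., lists and objects as JSON in quotes. apply_moves: Moves the arm, as the interface text tells. Its arguments: {"type":"object","properties":{"linear":{"type":"array"},"delta_rot":{"type":"array"},"hand":{"type":"array"},"grip_force":{"type":"number"}},"required":["linear","delta_rot","hand"]}

```bash
mkdir -p pics; cat > h.py <<'E'
import numpy as np, cv2, pickle
from bench import robot
def snap(n,tag):
    s=robot.state(); im=robot.get_image(n); im['state']=s
    cv2.imwrite(f'pics/{tag}.png',im['pixels'][:,:,::-1]); pickle.dump(im,open(f'{tag}.pkl','wb')); return im
E
python3 - <<'E'
from h import *
print(robot.state(), robot.pinch_z)
for n in ['scene','side','wrist']:
    im=snap(n,n+'0'); print(n,{k:v for k,v in im.items() if k not in('pixels','state')})
E
```

```text
{'time': 0.0, 'joint_positions': array([-9.54995317e-02,  4.94177454e-01,  1.34613441e+00,  4.07460982e-05,
        1.30247599e+00, -9.54903071e-02]), 'qvel': array([-0.00079979, -0.00142143,  0.00063543, -0.00183076,  0.00098907,
       -0.00066973]), 'joint_efforts': array([-2.68344644e-03, -8.82162237e+01, -3.83866239e+01, -4.40739132e-04,
        1.02696815e-02,  1.38197843e-04]), 'position': array([6.24647740e-01, 5.04702964e-05, 2.30702696e-01]), 'ee_rot': array([-7.65324086e-05,  9.99999821e-01, -1.00251722e-05, -5.93004564e-04]), 'force': array([ 0.17029818, -1.00040742, -0.62070779]), 'ft_torque': array([ 0.03297798,  0.02160285, -0.0165451 ]), 'grip_width': 1.00027040292063} 0.0187
scene {'fx': 495.26925164627164, 'fy': 495.26925164627164, 'cx': 316.498450100441, 'cy': 244.79778401268746, 'eye': array([ 0.96980511, -0.39520172,  0.73109135]), 'rotation': array([0.86905195, 0.32786553, 0.14059368, 0.34276278])}
side {'fx': 471.29984042658225, 'fy': 471.29984042658225, 'cx': 328.7199803420631, 'cy': 241.08647064177964, 'eye': array([0.23586409, 0.34286771, 0.65387512]), 'rotation': array([-0.37000051, -0.13260542,  0.32475982,  0.86025954])}
wrist {'fx': 392.5917360344311, 'fy': 392.5917360344311, 'cx': 314.72931747700335, 'cy': 238.642990724357, 'T_tool_cam': array([[ 9.99999448e-01, -1.71384417e-04, -1.03705050e-03,
         6.50440663e-04],
       [-4.42692193e-04, -9.63517862e-01, -2.67643670e-01,
        -6.83877602e-02],
       [-9.53346723e-04,  2.67643981e-01, -9.63517405e-01,
        -1.42875135e-01],
       [ 0.00000000e+00,  0.00000000e+00,  0.00000000e+00,
         1.00000000e+00]])}
```

View pics/scene0.png

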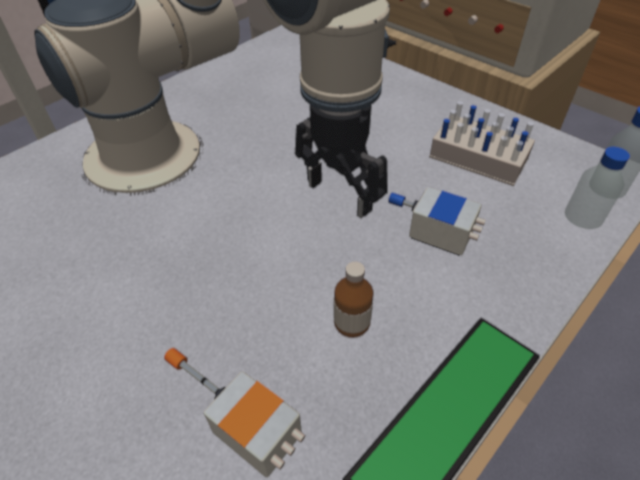

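View pics/side0.png

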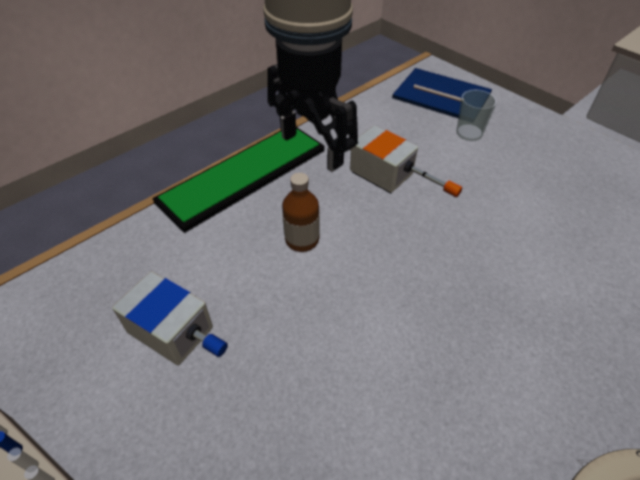

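View pics/wrist0.png

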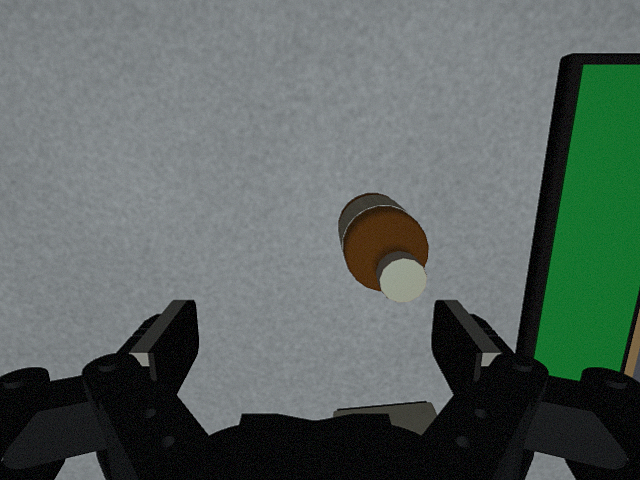

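```bash
cat >> h.py <<'E'
from scipy.spatial.transform import Rotation as R
def pose(im):
    if 'eye' in im:
        q=im['rotation']; return R.from_quat([q[1],q[2],q[3],q[0]]).as_matrix(), im['eye']
    s=im['state'];q=s['ee_rot'];A=R.from_quat([q[1],q[2],q[3],q[0]]).as_matrix();T=im['T_tool_cam']
    return A@T[:3,:3], s['position']+A@T[:3,3]
def ray(im,uv):
    M,e=pose(im);u,v=uv
    d=M@np.array([(u-im['cx'])/im['fx'],-(v-im['cy'])/im['fy'],-1]); return e,d/np.linalg.norm(d)
def plane(im,uv,z):
    e,d=ray(im,uv); return e+d*(z-e[2])/d[2]
def tri(rs):
    A=sum(np.eye(3)-np.outer(d,d) for e,d in rs);b=sum((np.eye(3)-np.outer(d,d))@e for e,d in rs)
    p=np.linalg.solve(A,b); return p,[np.linalg.norm((np.eye(3)-np.outer(d,d))@(p-e)) for e,d in rs]
def blobs(im,lo,hi,mina=30):
    h=cv2.cvtColor(im['pixels'],cv2.COLOR_RGB2HSV);m=cv2.inRange(h,lo,hi)
    n,l,st,c=cv2.connectedComponentsWithStats(m)
    return [(st[i,4],c[i],np.argwhere(l==i)[:,::-1],st[i]) for i in range(1,n) if st[i,4]>=mina]
BL=((105,120,60),(130,255,255)); OR=((3,170,120),(14,255,255))
E
python3 - <<'E'
from h import *
for n in ['scene','side','wrist']:
    im=pickle.load(open(n+'0.pkl','rb'))
    for nm,c in (('B',BL),('O',OR)):
        for a,ct,p,st in blobs(im,*c):
            line=f'{n}{nm} area {a} c {ct.round(1)} z55 {plane(im,ct,.055).round(3)}'
            if a>300:
                q=np.array([plane(im,x,.08)[:2] for x in p],np.float32); (cx,s,an)=cv2.minAreaRect(q*1000)
                line+=f' RECT {np.round(cx,1)} {np.round(s,1)} {an:.1f}'
            print(line)
E
```

```text
sceneB area 48 c [472.  112.4] z55 [0.527 0.591 0.055]
sceneB area 89 c [636.9 117.9] z55 [0.822 0.824 0.055]
sceneB area 63 c [444.9 127. ] z55 [0.512 0.499 0.055]
sceneB area 45 c [480.  124.4] z55 [0.566 0.561 0.055]
sceneB area 36 c [514.6 121.9] z55 [0.62  0.622 0.055]
sceneB area 66 c [487.1 140.4] z55 [0.61  0.518 0.055]
sceneB area 41 c [524.  135.6] z55 [0.662 0.589 0.055]
sceneB area 463 c [614.9 157.4] z55 [0.842 0.646 0.055] RECT [846.6 607.3] [44.7 79.1] 7.2
sceneB area 127 c [396.2 198.8] z55 [0.577 0.23  0.055]
sceneB area 717 c [447.1 207.4] z55 [0.665 0.277 0.055] RECT [675.4 253.1] [46.4 77.4] 15.0
sceneO area 194 c [173.9 357.1] z55 [ 0.542 -0.281  0.055]
sceneO area 1821 c [249.9 413.4] z55 [ 0.694 -0.26   0.055] RECT [ 703.9 -263.6] [45.3 76.5] 6.4
sideB area 1766 c [435.   89.8] z55 [ 0.778 -0.532  0.055] RECT [ 740.1 -501. ] [183.2 130. ] 17.2
sideB area 1591 c [156.9 304.9] z55 [0.692 0.253 0.055] RECT [674.2 254.9] [48.8 80. ] 15.0
sideB area 317 c [213.3 343.9] z55 [0.58  0.229 0.055] RECT [565.6 233.6] [33.6 21.5] 15.7
sideB area 50 c [  1.8 436.1] z55 [0.653 0.49  0.055]
sideO area 564 c [383.6 144.2] z55 [ 0.722 -0.288  0.055] RECT [ 702.1 -263.2] [45.5 77.4] 6.5
sideO area 109 c [452.5 186.7] z55 [ 0.547 -0.287  0.055]
```

```bash
python3 - <<'E'
from h import *
S=pickle.load(open('scene0.pkl','rb'));D=pickle.load(open('side0.pkl','rb'))
print(tri([ray(S,(396.2,198.8)),ray(D,(213.3,343.9))]))
print('bottle cap',tri([ray(S,(355,270)),ray(D,(300,180))]))
W=pickle.load(open('wrist0.pkl','rb')); print(plane(W,(403,280),.15))
E
```

```text
(array([0.57844952, 0.22890245, 0.05711365]), [np.float64(0.0006934611468098933), np.float64(0.0006934611468097989)])
bottle cap (array([ 0.67865457, -0.02269822,  0.14603257]), [np.float64(0.0017322380413243063), np.float64(0.0017322380413243538)])
[ 0.67927915 -0.01981373  0.15      ]
```

Emit:
apply_moves --linear '[[-6,-29,0],[-6,-29,0],[-6,-29,0],[-6,-29,0],[-6,-29,0],[-6,-29,0],[-6,-29,0],[-5,-26,0]]' --delta_rot '[[0,0,0],[0,0,0],[0,0,0],[0,0,0],[0,0,0],[0,0,0],[0,0,0],[0,0,0]]' --hand '[60,60,60,60,60,60,60,60]' --grip_force 40

```text
time: 1.15
position: [0.5776, 0.23, 0.2311]
ee_rot: [0.0, 1.0, 0.0, -0.0]
force: [-0.1, -0.4, 0.2]
grip_width: 0.704
```

Emit:
apply_moves --linear '[[0,0,0],[0,0,0],[0,0,0],[0,0,0],[0,0,0],[0,0,0],[0,0,0],[0,0,0]]' --delta_rot '[[0,0,0.18],[0,0,0.18],[0,0,0.18],[0,0,0.18],[0,0,0.18],[0,0,0.18],[0,0,0.18],[0,0,0.05]]' --hand '[60,60,60,60,60,60,60,60]'

```text
time: 2.15
position: [0.5779, 0.2289, 0.231]
ee_rot: [0.0, 0.792, -0.611, -0.0]
force: [0.2, 0.6, 1.0]
grip_width: 0.702
```

```bash
python3 - <<'E'
from h import *
im=snap('wrist','wrist1')
for a,ct,p,st in blobs(im,*BL,100):
    print(a,ct,st,plane(im,ct,.055))
    for z in(.055,.067,.08):
        q=np.array([plane(im,x,z)[:2] for x in p],np.float32)*1000; print(z,cv2.minAreaRect(q))
E
```

```text
8761 [312.63303276  79.83597763] [ 254   42  117   77 8761] [0.6789918  0.25753952 0.055     ]
0.055 ((678.2166748046875, 257.4867248535156), (53.789642333984375, 86.69270324707031), 14.748719215393066)
0.067 ((676.9298706054688, 257.08795166015625), (51.765281677246094, 83.4300308227539), 14.74799919128418)
0.08 ((675.5344848632812, 256.6560363769531), (49.57221221923828, 79.89552307128906), 14.748970985412598)
947 [313.14149947 216.14572334] [300 198  28  37 947] [0.57701875 0.23041745 0.055     ]
0.055 ((577.0263061523438, 230.1243896484375), (30.505605697631836, 22.609785079956055), 14.740999221801758)
0.067 ((579.5470581054688, 230.7554168701172), (29.357498168945312, 21.75890350341797), 14.741015434265137)
0.08 ((582.2779541015625, 231.4390106201172), (28.113800048828125, 20.83708381652832), 14.741083145141602)
```

View pics/wrist1.png

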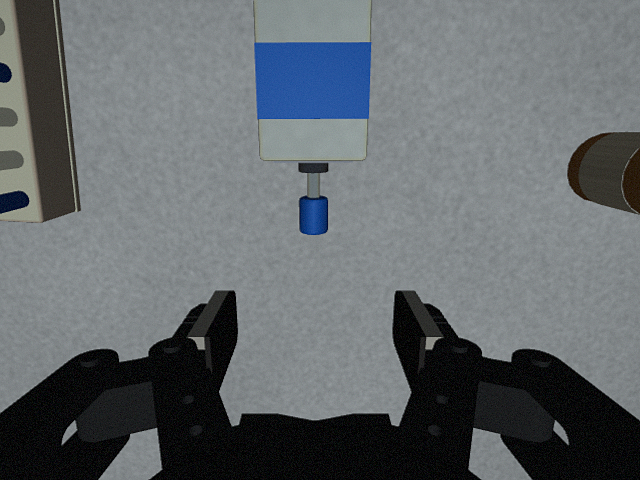

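Emit:
apply_moves --linear '[[-1,2,30],[0,0,30],[0,0,30],[0,0,30],[0,0,25],[0,0,20],[0,0,18],[0,0,11]]' --delta_rot '[[0,0,0],[0,0,0],[0,0,0],[0,0,0],[0,0,0],[0,0,0],[0,0,0],[0,0,0]]' --hand '[60,60,60,60,60,60,60,60]'

```text
time: 3.2
position: [0.5756, 0.2294, 0.0363]
ee_rot: [0.0, 0.793, -0.609, -0.0]
force: [-0.8, 0.6, 0.7]
grip_width: 0.703
```

Emit:
apply_moves --linear '[[0,0,0],[0,0,0],[0,0,0],[0,0,0],[0,0,0],[0,0,0]]' --delta_rot '[[0,0,0],[0,0,0],[0,0,0],[0,0,0],[0,0,0],[0,0,0]]' --hand '[40,30,20,15,15,15]' --grip_force 50

```text
time: 3.95
position: [0.5763, 0.2298, 0.0381]
ee_rot: [-0.001, 0.793, -0.609, 0.0]
force: [-0.9, 2.0, 6.8]
grip_width: 0.264
```

```bash
python3 - <<'E'
from h import *
im=snap('wrist','wrist2'); s=robot.state(); print(s['time'],s['position'],s['force'],s['grip_width']*85.4)
E
```

```text
4.0 [0.57633571 0.22981058 0.03815266] [-1.01735316  2.0794963   7.18924805] 22.295422972676093
```

View pics/wrist2.png

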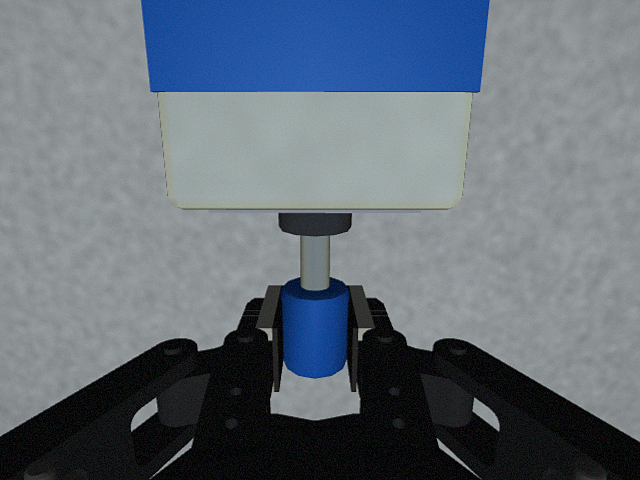

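The pads hold the knob on both sides (knob at about (315,325)), and the rod is still fully in. Next I pull 30 mm along tool +y.

Emit:
apply_moves --linear '[[0,4,0],[0,4,0],[0,4,0],[0,4,0],[0,4,0],[0,4,0],[0,4,0],[0,2,0]]' --delta_rot '[[0,0,0],[0,0,0],[0,0,0],[0,0,0],[0,0,0],[0,0,0],[0,0,0],[0,0,0]]' --hand '[15,15,15,15,15,15,15,15]'

```text
time: 5.0
position: [0.5471, 0.222, 0.0381]
ee_rot: [-0.001, 0.793, -0.609, 0.0]
force: [0.4, 4.4, 7.5]
grip_width: 0.263
```

Emit:
apply_moves --linear '[[0,0,0],[0,0,0]]' --delta_rot '[[0,0,0],[0,0,0]]' --hand '[15,15]'

```text
time: 5.25
position: [0.5472, 0.222, 0.0381]
ee_rot: [-0.001, 0.793, -0.609, 0.0]
force: [-1.1, 3.3, 10.4]
grip_width: 0.262
```

```bash
python3 - <<'E'
from h import *
im=snap('wrist','wrist3'); s=robot.state(); print(s['time'],s['position'],s['force'],s['grip_width']*85.4)
E
```

```text
5.3 [0.54718991 0.22205431 0.0381131 ] [-0.24425324  1.90930429  9.98425253] 22.915868409902096
```

View pics/wrist3.png

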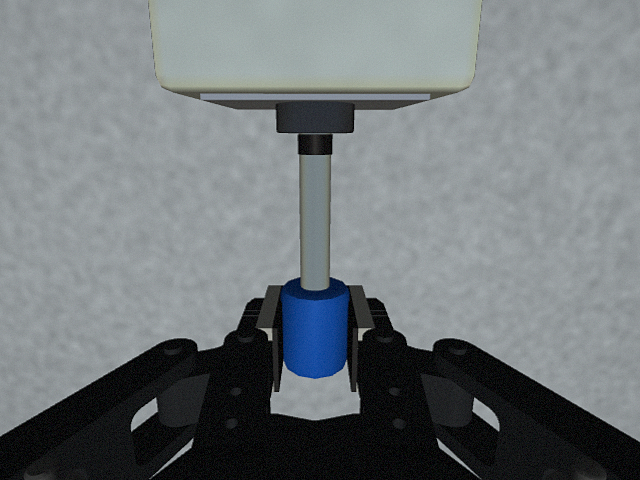

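The first black ring is at (315,145), just outside the bushing, so the rod is at its middle click. I'll release and lift.

Emit:
apply_moves --linear '[[0,0,0],[0,0,0],[0,0,0],[0,0,0],[0,0,0],[0,0,0]]' --delta_rot '[[0,0,0],[0,0,0],[0,0,0],[0,0,0],[0,0,0],[0,0,0]]' --hand '[30,40,50,60,60,60]'

```text
time: 6.05
position: [0.5468, 0.2217, 0.0373]
ee_rot: [0.0, 0.793, -0.609, -0.0]
force: [-0.6, -0.9, 0.1]
grip_width: 0.704
```

Emit:
apply_moves --linear '[[0,0,-8],[0,0,-15],[0,0,-25],[0,0,-30],[0,0,-30],[0,0,-30],[0,0,-20],[0,0,0]]' --delta_rot '[[0,0,0],[0,0,0],[0,0,0],[0,0,0],[0,0,0],[0,0,0],[0,0,0],[0,0,0]]' --hand '[60,60,60,60,60,60,60,60]'

```text
time: 7.05
position: [0.5476, 0.222, 0.1977]
ee_rot: [-0.002, 0.793, -0.609, 0.001]
force: [0.4, -0.4, -0.3]
grip_width: 0.703
```

```bash
python3 - <<'E'
from h import *
im=snap('wrist','wrist4'); snap('side','side4');s=robot.state(); print(s['time'],s['position'],s['force'],s['grip_width']*85.4)
for a,ct,p,st in blobs(im,*BL,100): print(a,ct,plane(im,ct,.057))
E
```

```text
7.15 [0.54660002 0.22166874 0.19546507] [ 0.27423127 -0.28327436  0.50744451] 60.130716808074055
8735 [314.52306812  32.28780767] [0.6738852  0.25624031 0.057     ]
1185 [314.53755274 225.24978903] [0.54840545 0.22269382 0.057     ]
```

View pics/wrist4.png

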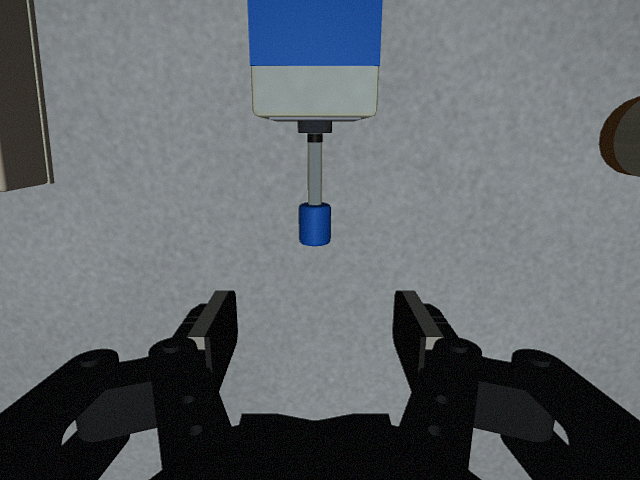

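View pics/side4.png

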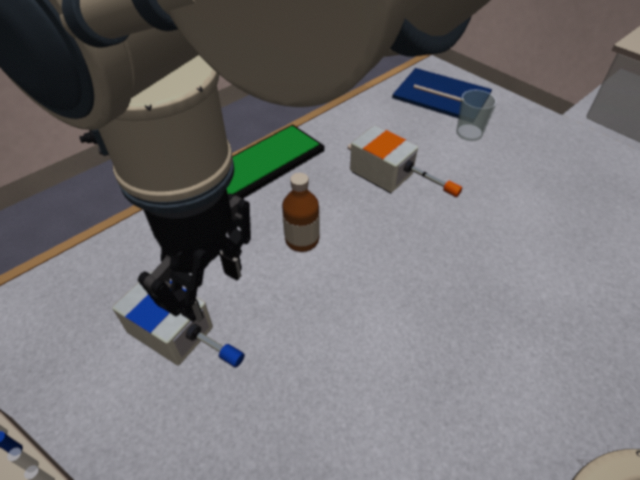

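After release, the wrist view shows the ring just outside the bushing at (315,138) and the knob at (315,225), about 30 mm from where it started. The side view shows the bottle (301,212) and orange knob (453,188) unmoved. The gripper is clear of everything, so I'm handing in.

```bash
python3 -c "
from bench import robot
print(robot.close_job())"
```

```text
the job is handed in; nothing more can be done
None
```

I pulled the blue-knobbed rod out 30 mm to its middle click, let go of it, lifted the gripper clear, and handed the job in at about 7 s.

- **Rod position:** After release, the first black ring stands just outside the bushing. The knob centre moved from about (0.578, 0.230) to (0.548, 0.223), roughly 30 mm along the rod.
- **Left alone:** In the side view, the orange rod and the bottle are where they started.
- **Forces:** The highest force reading I took was about 11 N while gripping, and it was back near zero after release.

None of these checks failed or disagreed.

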